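# Set the capsule canister to pour and lock its lid with the slip-clutch lever

### The arm

A 7-joint arm with a two-finger parallel gripper is mounted at the origin on the work surface. World frame = base frame: x ahead of the robot, y to its left, z up, the work surface at z = 0. Lengths are in m, angles in rad, forces in N, time in s.
With the tool pointing down it reaches from about 0.425 to 0.925 m from the base axis. Payload 6.8 kg.
Tool frame: the origin (TCP) lies midway between the tips of the shut fingers; the grasp point (between the pads) lies 19 mm behind it; z points along the fingers, y is the line along which they close (so a half turn about z gives the same grasp; the last joint's range is limited). The gripper opens to 85 mm and grips with 20 to 120 N. Pads are 22 mm wide; open, the fingers measure 114 mm over their backs; the gripper's body (76 mm by 85 mm) begins 54 mm behind the grasp point. The pads swing forward as they close: fully open they stand 13 mm farther back than shut.
Start: joints at [1.141, 0.477, 0.022, 1.555, -0.011, 1.109, -0.083], TCP at [0.213, -0.64, 0.231] pointing down, gripper open.
Joint ranges: [-2.96, 2.96], [-0.34, 2.1], [-1.41, 1.46], [0.24, 2.44], [-1.37, 4.51], [0.17, 1.92], [-2.96, 2.96]. Speed limits (rad/s): [2.39, 2.39, 3.14, 3.14, 3.14, 3.14, 3.14].

### API

Orientations are given as a rotation vector (axis times angle).
In Python, from bench import status, vision, r gives the robot as it stands. The module is installed in compiled form; this text tells all that it offers.
- The arm moves only by the shell command python3 -m handwheel 'ROWS' [OPENING] [FORCE]. ROWS is JSON, a list of rows, each an object with "dp": the shift along the tool's x, y, z in m, a list of three; "delta_rot": the turn, a rotation vector about the tool's x, y, z in rad, a list of three. In form: [{"dp": [x, y, z], "delta_rot": [rx, ry, rz]}, ...]. A call has 1 to 12 rows; each row is the pose to reach, as a shift and turn from the pose commanded when the call began, along the tool's axes at that moment; what a row does not reach only later rows make up. A row lasts 1/8 s, in which the tool goes at most 62.5 mm and 10.7 degrees, less where a joint would pass 70% of its speed; a pose out of reach is approached as far as the arm can. A call with a gripper value outside its range is refused whole. OPENING is the opening, from 0 (shut) to 1 (fully open), set as the call begins (- or left out, the last holds). The fingers move at their own pace and stop on an object; FORCE is the grip in N (left out, the last holds). Time passes only in rows, so rows that repeat a pose let the fingers close. It gives the time, the measured TCP pose, the force, the opening and the grip force at its end, in the units of the state.
- status.get_obs(): the state, without advancing time (a new reading comes with each control period).
- vision.grab_frame(name): name is "side" or "top" or "wrist"; returns a dict with "img" (400x640x3 uint8, blue, green, red), "fovy" (degrees; the focal length in pixels is half the picture's height over the tangent of half this angle, whatever the lens; pixels are square), "cx", "cy" (the principal point, pixels), "world_from_camera" (4x4, takes a point from camera to world coordinates). Camera axes: x right, y up, looking along -z (the intrinsics and any distortion apply to the point x, -y, -z); pixel columns grow to the right and rows downward; lengths in m; the calibration is good to about 2 mm. A picture is of the moment at which its call begins. There is no depth.
- r.hand_in(): hands the job in; it is judged then, once.
The state is a dict: "clock": time; "joints": joint angles; "qvel": joint speeds; "tau": joint torques, N m; "tcp_pos": TCP position; "orientation": TCP orientation; "contact_force": force on the tool from outside, world axes, zero at the start; "moment": the same for the moment, N m; "grip_width": finger opening in m; "gripper_force": force on a finger pad.
Only numpy, scipy, OpenCV 4.12 (cv2) and the standard library are available. Lean on these libraries where they do the work, as an engineer would, in place of code of your own. Each camera call takes 0.05 s, during which the arm holds its last target. There are 200 camera calls.

### The job

Turn the canister's dial lid by pushing its upright tab until the lid's opening sits squarely over the pour spout. Then lock the lid: push the metal lever on top clockwise, seen from above, until its clutch first slips, and stop there instead of running the lever on round. Leave the lid where you set it and do not shove the other things on the shelf about.

Things in the scene. Friction and masses are not known exactly. Their poses are not given: they have to be found in the camera images.
- canister: clear plastic coffee-capsule canister, 192 mm wide, with a grey collar 204 mm wide whose top is 112 mm up; fixed to the shelf top by a suction foot, so it cannot shift. Origin: centre of its underside, on the common upright axis of lid, screw and lever (z up). The pour spout points along its +x
- spout (a point): pour spout of the canister: an open grey trough 64 mm wide that sticks out 41 mm from the collar. The point lies 120 mm from the canister's axis, 112 mm up
- lid (a joint): turn of the white dial lid about the canister's axis, rad, positive counter-clockwise seen from above. 0: the opening is straight across from the spout and the tab is over the spout; +3.14 or -3.14: the opening is squarely over the spout. It turns freely from -3.7 to 3.7 with steady friction (about 0.22 N m) and stays where it is left; there is no stop at the spout
- lid_tab (a point): upright white tab on the lid, to push the lid round by: 24 mm long radially (78 to 102 mm from the axis), 14 mm thick, standing 24 mm up from the lid's top face (from 121 to 145 mm above the shelf top). The point is the centre of the tab's top face, 90 mm from the axis. Lid: disc 200 mm across, 8 mm thick, top face 121 mm above the shelf top
- lid_opening (a point): middle of the pie-shaped opening cut out of the lid's rim (45 degrees wide, from 40 mm to the rim), 70 mm from the axis, straight across from the tab
- lever_tip (a point): outer end of the single-armed aluminium lever on top of the lock screw, on its mid height 156 mm above the shelf top, 60 mm from the axis. The bar is 16 mm wide, 20 mm high (from 146 to 166 mm above the shelf top), with a short 30 mm tail on the other side of the axis. The lever passes above the lid's tab. It drives the lock screw through a drag clutch
- screw (a joint): turn of the lock screw (grey hub 60 mm wide under the lever), rad, growing as it is tightened, clockwise seen from above; 0 is its loose stop, 2.20 its hard stop, fully home. It turns easily (about 0.07 N m) until it is home, and stays where it is left. Turning it does not turn the lid
- clutch (a joint): slip of the lever against the lock screw, rad, 0 at the start and growing when the lever is pushed on clockwise with the screw home. The clutch slips at about 0.40 N m (about 9 N pushed 45 mm from the axis); below that the lever and the screw turn as one. A slip stays: it does not spring back
- rib_tip (a point): outer end of the grey pointer rib, 10 mm wide, on the lock screw's hub, 52 mm from the axis and 136 mm up, on the side away from the lever's arm. Until the clutch slips it lies exactly in line with the lever; afterwards the lever stands at an angle to it
- bowls: two nested green ceramic bowls, 132 mm wide, 72 mm high; bystander. Origin: centre of the underside
- tumbler: stainless steel tumbler, 72 mm wide, 120 mm high; bystander. Origin: centre of the underside
- jar: clear jar with a red twist cap, 76 mm wide, 105 mm high; bystander. Origin: centre of the underside
- mug: white mug, 76 mm wide, 85 mm high; bystander. Origin: centre of the underside
- paddle: spatula lying flat, 200 mm long; bystander. Origin: near its middle
- teabox: cardboard box, 80 x 120 x 70 mm; bystander. Origin: centre of the underside

How it is judged:
By the outcome, as a careful person would: the job done as asked, in the order asked, and still so for the second after the job is handed in, with the robot touching nothing.
It also fails if it takes over 64 s, if anything falls off the work surface, if the arm or the gripper's body presses on something with over 40 N, if the wrist force passes 120 N, or if a joint passes its speed limit or range.

## Working session

There is one attempt and no reset: what is moved stays moved. The work goes in short steps, Python scripts to look and compute and a shell command to move; the robot and the scene stay as the last step left them, time stands still between calls to the robot, and variables do not carry over. Pictures are saved under pics/ and viewed, at most 12 in all, crops included, and the job is handed in when it is done.

```bash
mkdir -p pics; python3 - <<'E'
from bench import status, vision
import cv2,numpy as np
print(status.get_obs())
for n in("side","top"):
    f=vision.grab_frame(n);cv2.imwrite(f"pics/{n}0.png",f["img"]);print(n,f["fovy"],f["cx"],f["cy"],{k:v for k,v in f.items() if k not in("img",)})
E
```

```text
{'clock': 0.0, 'joints': array([ 1.14093755,  0.47781208,  0.02233987,  1.5564723 , -0.01150645,
        1.10934396, -0.08307976]), 'qvel': array([ 0.00122258,  0.00109654, -0.00028095,  0.00042053,  0.00044322,
        0.00056466, -0.00090529]), 'tau': array([ 7.39846146e-04, -5.96453047e+01,  1.60787232e+00, -2.81203526e+01,
        1.23834264e-02,  9.31803079e-03,  4.00216948e-06]), 'tcp_pos': array([ 0.2132484 , -0.63977691,  0.23030892]), 'orientation': array([-3.09918278e+00, -5.03002640e-01,  6.91232637e-04]), 'contact_force': array([-0.30466328, -0.63764861, -0.22782958]), 'moment': array([-0.02955482,  0.00304329,  0.00715504]), 'gripper_force': 0.0, 'grip_width': 0.08539119067308983}
side 43.038452396669996 324.63016392812966 198.33939583505145 {'fovy': 43.038452396669996, 'cx': 324.63016392812966, 'cy': 198.33939583505145, 'world_from_camera': array([[-0.85387154,  0.40172035, -0.33094433,  0.07891912],
       [-0.52045566, -0.6656128 ,  0.53486962,  0.76251492],
       [-0.00541277,  0.62895179,  0.77742546,  1.19158137],
       [ 0.        ,  0.        ,  0.        ,  1.        ]])}
top 43.43570007279641 312.2982692393709 194.0778206478643 {'fovy': 43.43570007279641, 'cx': 312.2982692393709, 'cy': 194.0778206478643, 'world_from_camera': array([[-2.72519680e-02,  9.92578638e-01, -1.18511507e-01,
         3.44701121e-01],
       [-9.99624281e-01, -2.74079866e-02,  3.13445280e-04,
         1.18461774e-02],
       [-2.93704271e-03,  1.18475522e-01,  9.92952630e-01,
         1.75988375e+00],
       [ 0.00000000e+00,  0.00000000e+00,  0.00000000e+00,
         1.00000000e+00]])}
```

View pics/top0.png

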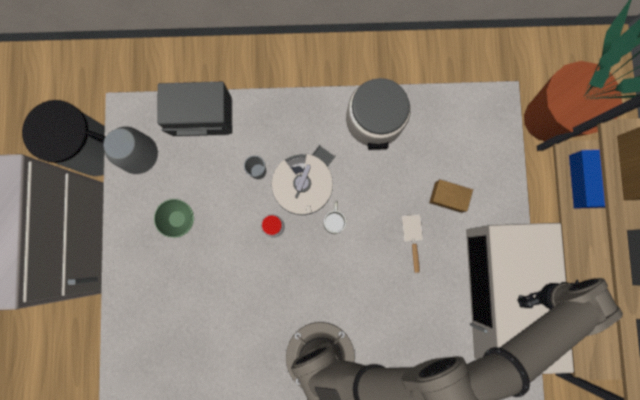

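View pics/side0.png

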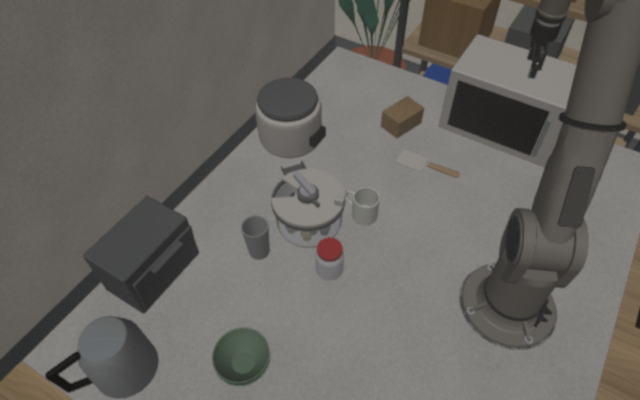

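The canister is at about (302,184) in the top view, with the spout at (323,155), and at about (308,200) in the side view. I'll zoom both.

```bash
python3 - <<'E'
import cv2,numpy as np
a=cv2.imread("pics/top0.png")[140:230,260:350];b=cv2.imread("pics/side0.png")[150:250,258:358]
a=cv2.resize(a,(400,400),interpolation=cv2.INTER_CUBIC);b=cv2.resize(b,(400,400),interpolation=cv2.INTER_CUBIC)
cv2.imwrite("pics/z0.png",np.hstack([a,b]))
E
```

```text
(no output)
```

View pics/z0.png

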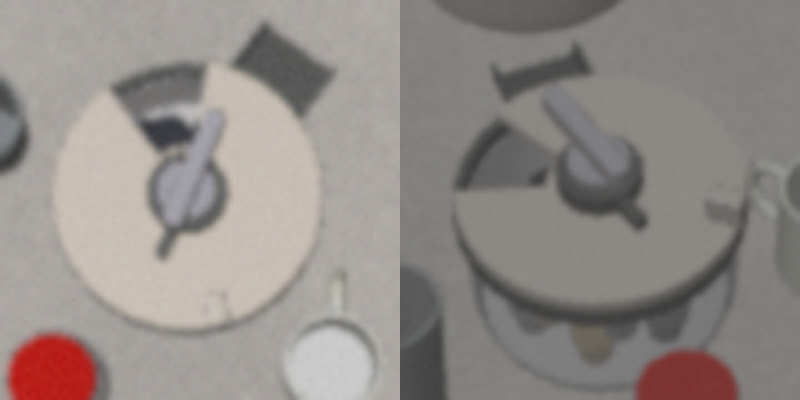

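```bash
cat >h.py <<'E'
import numpy as np,cv2
from scipy.spatial.transform import Rotation as R
def ray(f,u,v):
    F=200/np.tan(np.radians(f["fovy"]/2));T=f["world_from_camera"]
    return T[:3,3],T[:3,:3]@np.array([(u-f["cx"])/F,-(v-f["cy"])/F,-1])
def plane(f,u,v,z):
    o,d=ray(f,u,v);return o+d*(z-o[2])/d[2]
def tri(rays):
    A=b=0
    for o,d in rays:
        d=d/np.linalg.norm(d);P=np.eye(3)-np.outer(d,d);A=A+P;b=b+P@o
    return np.linalg.solve(A,b)
def proj(f,p):
    F=200/np.tan(np.radians(f["fovy"]/2));T=f["world_from_camera"]
    c=T[:3,:3].T@(np.asarray(p)-T[:3,3]);return f["cx"]+F*c[0]/-c[2],f["cy"]-F*c[1]/-c[2]
E
python3 - <<'E'
from h import *
from bench import vision,status
t=vision.grab_frame("top");s=vision.grab_frame("side")
T=lambda x,y:(260+x/4.444,140+y/4.444)
S=lambda x,y:(258+(x-400)/4,150+y/4)
for n,a,b in [("levertip",(216,116),(551,93)),("hub",(185,190),(598,165)),("rib",(163,256),(642,224)),("tab",(217,298),(722,195)),("spoutL",(265,25),(494,68)),("spoutR",(333,72),(577,48))]:
    r1,r2=ray(t,*T(*a)),ray(s,*S(*b));print(n,tri([r1,r2]).round(4))
print("lidc",plane(t,*T(187,195),.121))
print("others@.08",plane(t,333,222,.08),plane(t,272,225,.1),plane(t,256,167,.12))
print(status.get_obs()["clock"], R.from_rotvec(status.get_obs()["orientation"]).as_matrix().round(3))
w=vision.grab_frame("wrist");o=status.get_obs();M=R.from_rotvec(o["orientation"]).as_matrix()
print("cam in tool",(M.T@(w["world_from_camera"][:3,3]-o["tcp_pos"])).round(3),(M.T@w["world_from_camera"][:3,:3]).round(2),w["fovy"])
E
```

```text
levertip [0.6274 0.0214 0.1648]
hub [0.5759 0.0452 0.1451]
rib [0.5299 0.0631 0.1307]
tab [0.4946 0.0232 0.1423]
spoutL [ 0.7054 -0.0171  0.11  ]
spoutR [ 0.6681 -0.0677  0.1055]
lidc [0.57506802 0.04406829 0.121     ]
others@.08 [ 0.44921233 -0.05537576  0.08      ] [0.44358362 0.14729116 0.1       ] [0.63584192 0.19522844 0.12      ]
0.2 [[ 0.949  0.316 -0.   ]
 [ 0.316 -0.949  0.001]
 [-0.    -0.001 -1.   ]]
cam in tool [ 0.067  0.001 -0.142] [[ 0.    0.96  0.27]
 [ 1.   -0.   -0.  ]
 [-0.    0.27 -0.96]] 59.45269363442535
```

```bash
python3 -m handwheel '[{"dp":[0,0,-0.06],"delta_rot":[0,0,0]},{"dp":[0,0,-0.12],"delta_rot":[0,0,0]},{"dp":[0,0,-0.17],"delta_rot":[0,0,0]},{"dp":[0.04,-0.04,-0.17],"delta_rot":[0,0,0]},{"dp":[0.08,-0.08,-0.17],"delta_rot":[0,0,0]},{"dp":[0.12,-0.12,-0.17],"delta_rot":[0,0,0]},{"dp":[0.16,-0.16,-0.17],"delta_rot":[0,0,0]},{"dp":[0.20,-0.20,-0.17],"delta_rot":[0,0,0]},{"dp":[0.24,-0.24,-0.17],"delta_rot":[0,0,0]},{"dp":[0.28,-0.28,-0.17],"delta_rot":[0,0,0]},{"dp":[0.32,-0.32,-0.17],"delta_rot":[0,0,0]},{"dp":[0.36,-0.36,-0.17],"delta_rot":[0,0,0]}]' 0 20; python3 -m handwheel '[{"dp":[0.04,-0.04,0],"delta_rot":[0,0,0]},{"dp":[0.08,-0.08,0.02],"delta_rot":[0,0,0]},{"dp":[0.12,-0.11,0.04],"delta_rot":[0,0,0]},{"dp":[0.15,-0.14,0.05],"delta_rot":[0,0,0]},{"dp":[0.18,-0.166,0.07],"delta_rot":[0,0,0]},{"dp":[0.18,-0.166,0.07],"delta_rot":[0,0,0]},{"dp":[0.18,-0.166,0.07],"delta_rot":[0,0,0]}]'
cat >w.py <<'E'
import sys
from h import *
from bench import vision,status
import pickle
w=vision.grab_frame("wrist");o=status.get_obs();print(o["clock"],o["tcp_pos"].round(4),o["contact_force"].round(1))
M=R.from_rotvec(o["orientation"]).as_matrix();print("xtool deg",np.degrees(np.arctan2(M[1,0],M[0,0])).round(2))
n=sys.argv[1];cv2.imwrite(f"pics/{n}.png",w["img"]);pickle.dump(w,open(f"pics/{n}.pkl","wb"))
E
python3 w.py w1
```

```text
clock: 1.75
tcp_pos: [0.4416, -0.1833, 0.4015]
orientation: [3.101, 0.503, 0.001]
contact_force: [0.6, 0.2, 0.4]
grip_width: -0.0
gripper_force: 0.0
clock: 2.62
tcp_pos: [0.5593, 0.0286, 0.3313]
orientation: [3.101, 0.502, -0.001]
contact_force: [0.8, 0.1, 0.1]
grip_width: 0.0005
gripper_force: 0.0
2.675 [0.5594 0.0281 0.3317] [ 0.7 -0.3 -0.4]
xtool deg 18.34
```

View pics/w1.png

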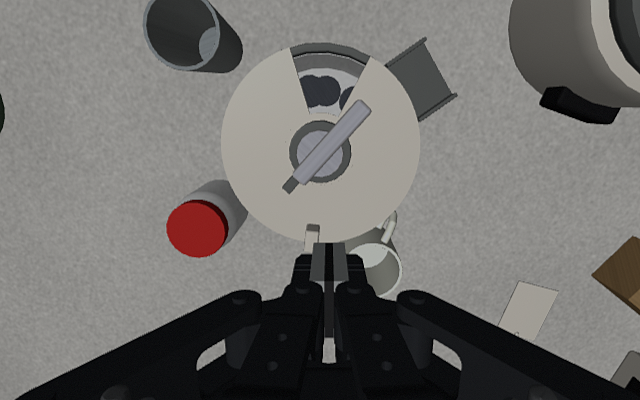

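```bash
cat >an.py <<'E'
import sys,pickle
from h import *
def lid(w,verbose=True):
    g=w["img"].astype(int);b,gr,r=g[...,0],g[...,1],g[...,2]
    hsv=cv2.cvtColor(w["img"],cv2.COLOR_BGR2HSV)
    m=((r-b>12)&(r>140)).astype(np.uint8)*255
    m=cv2.morphologyEx(m,cv2.MORPH_OPEN,np.ones((3,3)))
    n,l,st,c=cv2.connectedComponentsWithStats(m);k=1+np.argmax(st[1:,4]);m=(l==k)
    cs,_=cv2.findContours(m.astype(np.uint8),cv2.RETR_EXTERNAL,cv2.CHAIN_APPROX_NONE)
    p=np.array([plane(w,u,v,.121)[:2] for u,v in max(cs,key=len)[:,0]])
    c0=np.array([.575,.044])
    for i in range(10):   # circle fit to the rim of known radius 100 mm
        d=p-c0;q=np.linalg.norm(d,axis=1);s=abs(q-.1)<(.012 if i<4 else .004)
        c0=c0+(d[s]*(1-.1/q[s])[:,None]).mean(0)*2
    # opening: bearings without lid at radius 60..90
    th=np.radians(np.arange(0,360,.25));v=[]
    for rr in (.07,.08,.09):
        uv=np.array([proj(w,[c0[0]+rr*np.cos(t),c0[1]+rr*np.sin(t),.121]) for t in th]).round().astype(int)
        ok=(uv[:,0]>=0)&(uv[:,0]<640)&(uv[:,1]>=0)&(uv[:,1]<400)
        x=np.zeros(len(th),bool);x[ok]=~m[uv[ok,1],uv[ok,0]];
        # runs of non-lid
        e=np.flatnonzero(np.diff(np.r_[x[-1],x].astype(int)));e=e[np.argsort(e)]
        st_=[a for a in e if x[a]]
        v.append([(a*.25,((next(b for b in np.r_[e,e+len(x)] if b>a)))*.25) for a in st_])
    return c0,s.sum(),v
if __name__=="__main__":
    w=pickle.load(open(f"pics/{sys.argv[1]}.pkl","rb"))
    c,n,v=lid(w);print("centre",c.round(4),n)
    for x in v: print([(a,b,(a+b)/2) for a,b in x if b-a>5])
E
python3 an.py w1; python3 - <<'E'
import pickle
from h import *
w=pickle.load(open("pics/w1.pkl","rb"))
c=np.array([.575,.044])
for n,p,z in [("tip",(365,104),.156),("tail",(300,178),.156),("rib",(288,188),.136),("s1",(425,39),.116),("s2",(456,96),.116),("tab",(313,228),.145),("hub",(320,152),.156),("mug",(371,270),.085),("jar",(197,229),.105)]:
    print(n,plane(w,*p,z)[:2].round(4))
E
```

```text
centre [nan nan] 0
[]
[]
[]
tip [0.6328 0.0185]
tail [0.552  0.0529]
rib [0.5341 0.0615]
s1 [ 0.7071 -0.0186]
s2 [ 0.6693 -0.0672]
tab [0.5051 0.0258]
hub [0.5806 0.0428]
mug [ 0.4541 -0.062 ]
jar [0.4488 0.1455]an.py:14: RuntimeWarning: Mean of empty slice.
  c0=c0+(d[s]*(1-.1/q[s])[:,None]).mean(0)*2
  ret = um.true_divide(
an.py:18: RuntimeWarning: invalid value encountered in cast
  uv=np.array([proj(w,[c0[0]+rr*np.cos(t),c0[1]+rr*np.sin(t),.121]) for t in th]).round().astype(int)
```

```bash
python3 - <<'E'
import cv2
i=cv2.imread("pics/w1.png")
for p in [(260,150),(380,150),(280,210),(100,150),(340,80),(530,300),(365,104),(430,80)]: print(p,i[p[1],p[0]])
E
sed -i 's/r-b>12)&(r>140/r-b>7)\&(r>135)\&(r-b<40/' an.py; python3 an.py w1
```

```text
(260, 150) [155 163 166]
(380, 150) [153 161 164]
(280, 210) [153 161 165]
(100, 150) [145 149 149]
(340, 80) [160 159 158]
(530, 300) [149 157 160]
(365, 104) [ 98  97 100]
(430, 80) [75 76 74]
centre [0.5781 0.0426] 495
[(np.float64(350.25), np.float64(395.25), np.float64(372.75))]
[(np.float64(187.75), np.float64(197.75), np.float64(192.75)), (np.float64(350.25), np.float64(395.0), np.float64(372.625))]
[(np.float64(350.25), np.float64(395.0), np.float64(372.625))]
```

The wrist view shows the hub at (320,152), the opening at the top (edges 291,48 and 370,63), the spout corners at (425,39) and (456,96), and the tab at (313,230). From these, the opening is at 12.7° and the spout at -37.9°, so the lid has to turn about 50.5° clockwise. I'll bring the closed fingers down beside the tab.

```bash
python3 -m handwheel '[{"dp":[-0.04,0.01,0.02],"delta_rot":[0,0,0.05]},{"dp":[-0.07,0.017,0.06],"delta_rot":[0,0,0.098]},{"dp":[-0.07,0.017,0.11],"delta_rot":[0,0,0.098]},{"dp":[-0.07,0.017,0.15],"delta_rot":[0,0,0.098]},{"dp":[-0.07,0.017,0.18],"delta_rot":[0,0,0.098]},{"dp":[-0.07,0.017,0.195],"delta_rot":[0,0,0.098]},{"dp":[-0.07,0.017,0.202],"delta_rot":[0,0,0.098]},{"dp":[-0.07,0.017,0.202],"delta_rot":[0,0,0.098]}]'; python3 w.py w2; python3 an.py w2
```

```text
clock: 3.68
tcp_pos: [0.4989, -0.0091, 0.1299]
orientation: [3.122, 0.35, 0.002]
contact_force: [0.6, -0.8, -0.3]
grip_width: 0.0001
gripper_force: 0.0
3.725 [ 0.4991 -0.009   0.1302] [-0.1 -0.2 -0.7]
xtool deg 12.8
centre [0.579  0.0429] 658
[(np.float64(89.5), np.float64(116.5), np.float64(103.0))]
[(np.float64(91.25), np.float64(112.0), np.float64(101.625)), (np.float64(188.25), np.float64(196.75), np.float64(192.5))]
[(np.float64(92.5), np.float64(109.0), np.float64(100.75)), (np.float64(184.25), np.float64(190.5), np.float64(187.375))]
```

View pics/w2.png

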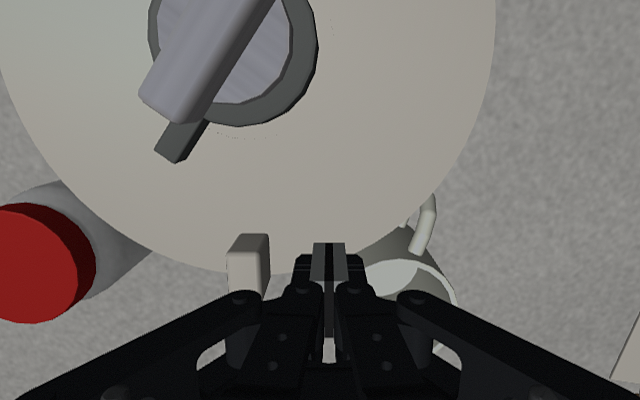

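The tab's top is at (228–270, 235) and the shut finger tips at (311–346, 245), leaving a clear gap between them. I'll compute the arc rows.

```bash
cat >arc.py <<'E'
import sys
from h import *
from bench import status
c=np.array([.578,.0427])
def rows(psis,d,r=.09,off=180):
    o=status.get_obs();M=R.from_rotvec(o["orientation"]).as_matrix();y0=np.degrees(np.arctan2(M[1,0],M[0,0]))
    for p in psis:
        a=np.radians(p);P=c+r*np.array([np.cos(a),np.sin(a)])+d*np.array([-np.sin(a),np.cos(a)])
        w=P-o["tcp_pos"][:2];yaw=(p+off-y0+180)%360-180
        x=M[:2,:2].T@w
        print(p,x.round(4),"rz",round(-np.radians(yaw),3),"dist",P.round(3))
if __name__=="__main__":
    a=[float(x) for x in sys.argv[1:]];rows(np.linspace(a[0],a[1],int(a[2])),a[3],*(a[4:]))
E
python3 arc.py 188 147 11 .0215
```

```text
188.0 [-0.0031 -0.019 ] rz 0.084 dist [0.492 0.009]
183.9 [-0.0039 -0.0256] rz 0.155 dist [0.49  0.015]
179.8 [-0.0042 -0.0322] rz 0.227 dist [0.488 0.022]
175.7 [-0.004  -0.0388] rz 0.298 dist [0.487 0.028]
171.6 [-0.0033 -0.0454] rz 0.37 dist [0.486 0.035]
167.5 [-0.0022 -0.0519] rz 0.442 dist [0.485 0.041]
163.4 [-0.0006 -0.0584] rz 0.513 dist [0.486 0.048]
159.3 [ 0.0014 -0.0647] rz 0.585 dist [0.486 0.054]
155.2 [ 0.0039 -0.0708] rz 0.656 dist [0.487 0.061]
151.1 [ 0.0069 -0.0767] rz 0.728 dist [0.489 0.067]
147.0 [ 0.0102 -0.0825] rz 0.799 dist [0.491 0.074]
```

```bash
python3 -m handwheel '[{"dp":[-0.002,-0.012,0],"delta_rot":[0,0,0.05]},{"dp":[-0.003,-0.019,0],"delta_rot":[0,0,0.084]},{"dp":[-0.004,-0.0256,0],"delta_rot":[0,0,0.155]},{"dp":[-0.004,-0.0322,0],"delta_rot":[0,0,0.227]},{"dp":[-0.004,-0.0388,0],"delta_rot":[0,0,0.298]},{"dp":[-0.0033,-0.0454,0],"delta_rot":[0,0,0.37]},{"dp":[-0.0022,-0.052,0],"delta_rot":[0,0,0.442]}]'; python3 -c "
from bench import status;print(status.get_obs()['contact_force'].round(1))"; python3 arc.py 163.4 147 5 .0215; python3 w.py w3; python3 an.py w3
```

```text
clock: 4.6
tcp_pos: [0.4853, 0.0407, 0.1304]
orientation: [3.122, -0.347, 0.003]
contact_force: [-0.2, -2.6, 0.4]
grip_width: -0.0003
gripper_force: 1.2
[-0.2 -2.6  0.4]
163.4 [-0.0013 -0.007 ] rz 0.068 dist [0.486 0.048]
159.3 [-0.0021 -0.0135] rz 0.14 dist [0.486 0.054]
155.2 [-0.0025 -0.0201] rz 0.211 dist [0.487 0.061]
151.1 [-0.0024 -0.0268] rz 0.283 dist [0.489 0.067]
147.0 [-0.0019 -0.0334] rz 0.355 dist [0.491 0.074]
4.65 [0.4855 0.0419 0.1305] [ 0.7 -0.6 -0.7]
xtool deg -12.77
centre [0.5788 0.0425] 536
[(np.float64(64.5), np.float64(118.25), np.float64(91.375))]
[(np.float64(66.25), np.float64(119.25), np.float64(92.75)), (np.float64(164.75), np.float64(174.0), np.float64(169.375))]
[(np.float64(67.5), np.float64(117.25), np.float64(92.375)), (np.float64(177.5), np.float64(187.0), np.float64(182.25))]
```

```bash
python3 -m handwheel '[{"dp":[-0.0013,-0.007,0],"delta_rot":[0,0,0.068]},{"dp":[-0.0021,-0.0135,0],"delta_rot":[0,0,0.14]},{"dp":[-0.0025,-0.02,0],"delta_rot":[0,0,0.211]},{"dp":[-0.0024,-0.027,0],"delta_rot":[0,0,0.283]},{"dp":[-0.002,-0.0334,0],"delta_rot":[0,0,0.355]},{"dp":[-0.002,-0.0334,0],"delta_rot":[0,0,0.355]}]'; python3 -m handwheel '[{"dp":[0,0.012,0],"delta_rot":[0,0,0]},{"dp":[0,0.012,-0.06],"delta_rot":[0,0,0]},{"dp":[-0.01,0.012,-0.12],"delta_rot":[0,0,0]},{"dp":[-0.01,0.012,-0.17],"delta_rot":[0,0,0]},{"dp":[-0.01,0.012,-0.2],"delta_rot":[0,0,0]},{"dp":[-0.01,0.012,-0.2],"delta_rot":[0,0,0]},{"dp":[-0.01,0.012,-0.2],"delta_rot":[0,0,0]}]'; python3 w.py w4; python3 an.py w4
```

```text
clock: 5.4
tcp_pos: [0.4906, 0.0748, 0.1301]
orientation: [-3.014, 0.885, -0.002]
contact_force: [0.3, 0.3, -0.0]
grip_width: 0.0003
gripper_force: 0.0
clock: 6.28
tcp_pos: [0.4743, 0.069, 0.3284]
orientation: [3.013, -0.888, -0.002]
contact_force: [-0.3, 0.2, -1.1]
grip_width: -0.0003
gripper_force: 0.0
6.325 [0.4742 0.0691 0.328 ] [-0.1  0.4 -0.1]
xtool deg -32.84
centre [0.5784 0.0418] 435
[]
[(np.float64(143.0), np.float64(151.75), np.float64(147.375))]
[]
```

View pics/w4.png

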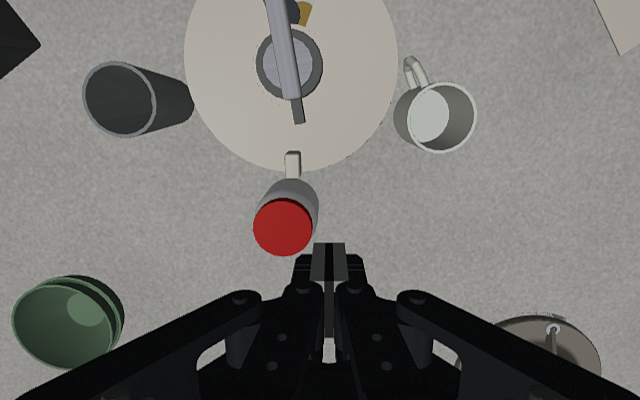

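The opening has left the frame at the top. The tab, at (293,160), is at about 147°, as planned, so about 5° remain. I'll move over the lid for a precise check.

```bash
python3 -m handwheel '[{"dp":[0.05,0,0],"delta_rot":[0,0,0]},{"dp":[0.1,0,0],"delta_rot":[0,0,0]},{"dp":[0.1,0,0],"delta_rot":[0,0,0]},{"dp":[0.1,0,0],"delta_rot":[0,0,0]}]'; python3 w.py w5; python3 an.py w5
```

```text
clock: 6.82
tcp_pos: [0.5582, 0.0158, 0.3278]
orientation: [3.013, -0.887, -0.005]
contact_force: [-0.7, 1.3, -0.2]
grip_width: -0.0002
gripper_force: 0.0
6.875 [0.558  0.0163 0.3283] [-0.2  0.9 -0.2]
xtool deg -32.77
centre [0.5779 0.0426] 357
[(np.float64(304.75), np.float64(350.0), np.float64(327.375))]
[(np.float64(38.75), np.float64(69.75), np.float64(54.25)), (np.float64(143.0), np.float64(152.25), np.float64(147.625)), (np.float64(305.5), np.float64(350.25), np.float64(327.875))]
[(np.float64(31.0), np.float64(78.0), np.float64(54.5)), (np.float64(157.75), np.float64(179.0), np.float64(168.375)), (np.float64(305.25), np.float64(350.25), np.float64(327.75))]
```

View pics/w5.png

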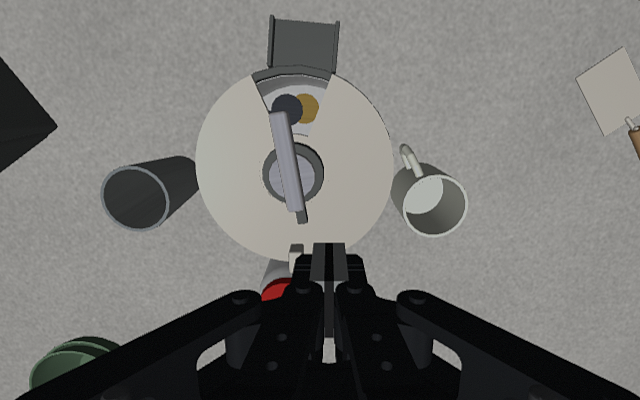

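```bash
python3 - <<'E'
import pickle
from h import *
c=np.array([.578,.0426])
w=pickle.load(open("pics/w5.pkl","rb"))
# spout mask: dark grey region beyond the lid's rim
g=cv2.cvtColor(w["img"],cv2.COLOR_BGR2GRAY);m=np.zeros_like(g);m[5:70,240:370]=(g[5:70,240:370]<105)*255
m=cv2.morphologyEx(m,cv2.MORPH_OPEN,np.ones((3,3)));ys,xs=np.nonzero(m)
for z in (.105,.112,.118):
    P=np.array([plane(w,x,y,z)[:2] for x,y in zip(xs,ys)])-c;q=np.hypot(*P.T);P=P[(q>.108)&(q<.138)]
    a=np.degrees(np.arctan2(P[:,1],P[:,0]));q=np.hypot(*P.T)
    out=[]
    for lo in np.arange(.11,.138,.004):
        s=(q>=lo)&(q<lo+.004);out.append((a[s].min()+a[s].max())/2)
    print(z,np.round(out,1),len(a))
for p in((271,16),(340,22)):
    d=plane(w,*p,.112)[:2]-c;print(np.degrees(np.arctan2(d[1],d[0])),np.hypot(*d))
E
python3 arc.py 158 142 2 .0215
```

```text
158.0 [-0.0819  0.0049] rz -0.188 dist [0.486 0.056]
142.0 [-0.0891 -0.0198] rz 0.091 dist [0.494 0.081]Traceback (most recent call last):
  File "<stdin>", line 13, in <module>
    return umr_minimum(a, axis, None, out, keepdims, initial, where)
ValueError: zero-size array to reduction operation minimum which has no identity
```

```bash
python3 - <<'E'
import pickle
from h import *
c=np.array([.578,.0426])
for nm,box in (("w5",(5,70,240,370)),("w1",(30,130,375,470))):
    w=pickle.load(open(f"pics/{nm}.pkl","rb"));y0,y1,x0,x1=box
    g=cv2.cvtColor(w["img"],cv2.COLOR_BGR2GRAY);m=np.zeros_like(g);m[y0:y1,x0:x1]=(g[y0:y1,x0:x1]<110)*255
    m=cv2.morphologyEx(m,cv2.MORPH_OPEN,np.ones((3,3)));ys,xs=np.nonzero(m)
    for z in (.105,.112,.118):
        P=np.array([plane(w,x,y,z)[:2] for x,y in zip(xs,ys)])-c;q=np.hypot(*P.T)
        a=np.degrees(np.arctan2(P[:,1],P[:,0]));out=[]
        for lo in np.arange(.108,.144,.005):
            s=(q>=lo)&(q<lo+.005);out.append((a[s].min()+a[s].max())/2 if s.any() else np.nan)
        print(nm,z,np.round(out,1),len(a))
w=pickle.load(open("pics/w5.pkl","rb"))
for p in((271,16),(340,22)):
    d=plane(w,*p,.112)[:2]-c;print(np.degrees(np.arctan2(d[1],d[0])),np.hypot(*d))
E
```

```text
w5 0.105 [-37.5 -37.3 -37.4 -37.5 -37.5 -37.7 -37.5 -37.6] 3430
w5 0.112 [-37.8 -37.6 -37.7 -37.7 -37.8 -37.8 -37.7 -37.7] 3430
w5 0.118 [-38.  -38.1 -38.  -37.9 -38.  -38.  -38.  -38.1] 3430
w1 0.105 [-38.  -38.1 -37.9 -38.  -37.9 -37.8 -37.8 -37.8] 2810
w1 0.112 [-37.7 -37.9 -37.6 -37.6 -37.6 -37.7 -37.5 -37.6] 2810
w1 0.118 [-37.4 -37.3 -37.4 -37.3 -37.1 -37.3 -37.3   nan] 2810
-25.466499379789802 0.14445407041600822
-50.95360686313602 0.1455036667116087
```

```bash
python3 -m handwheel '[{"dp":[-0.05,0.003,0],"delta_rot":[0,0,-0.1]},{"dp":[-0.082,0.005,0.03],"delta_rot":[0,0,-0.188]},{"dp":[-0.082,0.005,0.08],"delta_rot":[0,0,-0.188]},{"dp":[-0.082,0.005,0.13],"delta_rot":[0,0,-0.188]},{"dp":[-0.082,0.005,0.17],"delta_rot":[0,0,-0.188]},{"dp":[-0.082,0.005,0.19],"delta_rot":[0,0,-0.188]},{"dp":[-0.082,0.005,0.198],"delta_rot":[0,0,-0.188]},{"dp":[-0.082,0.005,0.198],"delta_rot":[0,0,-0.188]}]'; python3 arc.py 154 141.6 5 .0215
```

```text
clock: 7.88
tcp_pos: [0.4872, 0.0562, 0.1315]
orientation: [3.084, -0.6, -0.0]
contact_force: [-0.0, -0.3, -0.0]
grip_width: 0.0
gripper_force: 0.0
154.0 [-0.002  -0.0064] rz 0.069 dist [0.488 0.063]
150.9 [-0.0027 -0.0113] rz 0.124 dist [0.489 0.068]
147.8 [-0.0031 -0.0163] rz 0.178 dist [0.49  0.072]
144.7 [-0.0033 -0.0213] rz 0.232 dist [0.492 0.077]
141.6 [-0.0031 -0.0263] rz 0.286 dist [0.494 0.082]
```

```bash
python3 -m handwheel '[{"dp":[-0.002,-0.0064,0],"delta_rot":[0,0,0.069]},{"dp":[-0.0027,-0.0113,0],"delta_rot":[0,0,0.124]},{"dp":[-0.0031,-0.0163,0],"delta_rot":[0,0,0.178]},{"dp":[-0.0033,-0.0213,0],"delta_rot":[0,0,0.232]},{"dp":[-0.0031,-0.0263,0],"delta_rot":[0,0,0.286]},{"dp":[-0.0031,-0.0263,0],"delta_rot":[0,0,0.286]},{"dp":[-0.0031,-0.0263,0],"delta_rot":[0,0,0.286]}]'; python3 -m handwheel '[{"dp":[0,0.012,0],"delta_rot":[0,0,0]},{"dp":[0,0.012,-0.06],"delta_rot":[0,0,0]},{"dp":[0,0.012,-0.12],"delta_rot":[0,0,0]},{"dp":[0.03,0.012,-0.17],"delta_rot":[0,0,0]},{"dp":[0.06,0.012,-0.2],"delta_rot":[0,0,0]},{"dp":[0.08,0.012,-0.2],"delta_rot":[0,0,0]},{"dp":[0.08,0.012,-0.2],"delta_rot":[0,0,0]},{"dp":[0.08,0.012,-0.2],"delta_rot":[0,0,0]}]'; python3 w.py w6; python3 an.py w6
```

```text
clock: 8.75
tcp_pos: [0.4949, 0.0815, 0.132]
orientation: [-2.966, 1.033, -0.002]
contact_force: [0.0, -0.6, -0.2]
grip_width: 0.0002
gripper_force: 0.0
clock: 9.75
tcp_pos: [0.5482, 0.0228, 0.3297]
orientation: [2.966, -1.033, -0.005]
contact_force: [-0.3, 0.0, -0.1]
grip_width: 0.0003
gripper_force: 0.0
9.8 [0.5483 0.023  0.3299] [ 0.5 -0.6 -0.2]
xtool deg -38.37
centre [0.5782 0.0426] 371
[(np.float64(49.0), np.float64(69.5), np.float64(59.25)), (np.float64(299.75), np.float64(344.75), np.float64(322.25))]
[(np.float64(36.5), np.float64(80.75), np.float64(58.625)), (np.float64(137.5), np.float64(147.5), np.float64(142.5)), (np.float64(299.75), np.float64(345.25), np.float64(322.5))]
[(np.float64(32.25), np.float64(90.25), np.float64(61.25)), (np.float64(299.75), np.float64(345.25), np.float64(322.5))]
```

The opening is now at -37.6° against the spout at -37.7°, so the lid is set. Next is the lever.

```bash
python3 - <<'E'
import pickle
from h import *
from bench import status
print(status.get_obs()["joints"].round(2))
w=pickle.load(open("pics/w6.pkl","rb"))
cv2.imwrite("pics/w6z.png",cv2.resize(w["img"][0:260,180:440],(600,600),interpolation=cv2.INTER_CUBIC))
E
python3 arc.py -23.5 -23.5 1 .037 .045 0
```

```text
[ 0.07  0.2  -0.26  1.72  0.06  1.23 -2.45]
-23.5 [ 0.0451 -0.0812] rz -0.26 dist [0.634 0.059]
```

View pics/w6z.png

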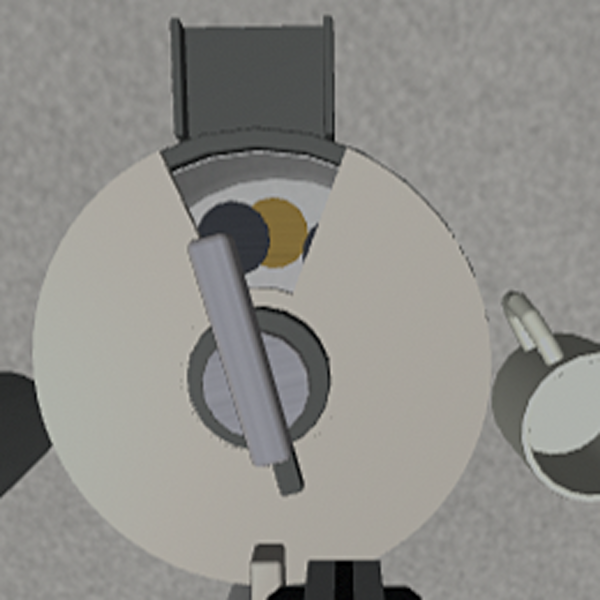

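The zoom shows the lever arm pointing to (210,245), the rib in line with it at (290,490), and the opening squarely under the spout (172–330, top). Joint 7 is near its limit, so I'll turn the tool the other way round.

```bash
python3 -m handwheel '[{"dp":[0.01,-0.02,0],"delta_rot":[0,0,-0.18]},{"dp":[0.02,-0.04,0],"delta_rot":[0,0,-0.36]},{"dp":[0.03,-0.06,0],"delta_rot":[0,0,-0.54]},{"dp":[0.045,-0.081,0],"delta_rot":[0,0,-0.72]},{"dp":[0.045,-0.081,0],"delta_rot":[0,0,-0.9]},{"dp":[0.045,-0.081,0],"delta_rot":[0,0,-1.08]},{"dp":[0.045,-0.081,0],"delta_rot":[0,0,-1.26]},{"dp":[0.045,-0.081,0],"delta_rot":[0,0,-1.44]},{"dp":[0.045,-0.081,0],"delta_rot":[0,0,-1.62]},{"dp":[0.045,-0.081,0],"delta_rot":[0,0,-1.8]},{"dp":[0.045,-0.081,0],"delta_rot":[0,0,-1.98]},{"dp":[0.045,-0.081,0],"delta_rot":[0,0,-2.1]}]'; python3 -m handwheel '[{"dp":[0,0,0],"delta_rot":[0,0,-0.18]},{"dp":[0,0,0],"delta_rot":[0,0,-0.36]},{"dp":[0,0,0],"delta_rot":[0,0,-0.54]},{"dp":[0,0,0],"delta_rot":[0,0,-0.72]},{"dp":[0,0,0],"delta_rot":[0,0,-0.9]},{"dp":[0,0,0],"delta_rot":[0,0,-1.08]},{"dp":[0,0,0.04],"delta_rot":[0,0,-1.26]},{"dp":[0,0,0.06],"delta_rot":[0,0,-1.3]},{"dp":[0,0,0.08],"delta_rot":[0,0,-1.3]},{"dp":[0,0,0.08],"delta_rot":[0,0,-1.3]}]'; python3 arc.py -23.5 -23.5 1 .037 .045 180; python3 -c "
from bench import status;print(status.get_obs()['joints'].round(2))"; python3 w.py w7
```

```text
clock: 11.3
tcp_pos: [0.6343, 0.0586, 0.3306]
orientation: [-2.366, -2.065, 0.002]
contact_force: [-0.8, -0.9, -0.2]
grip_width: -0.0001
gripper_force: 0.0
clock: 12.55
tcp_pos: [0.6344, 0.0574, 0.2497]
orientation: [-0.646, -3.072, 0.002]
contact_force: [0.3, 0.0, 0.2]
grip_width: -0.0002
gripper_force: 0.0
-23.5 [0.0009 0.001 ] rz -0.004 dist [0.634 0.059]
[ 0.4   0.53 -0.85  1.59  0.42  1.22  0.63]
12.6 [0.6352 0.0578 0.2511] [ 0.5  0.4 -0.2]
xtool deg 156.28
```

View pics/w7.png

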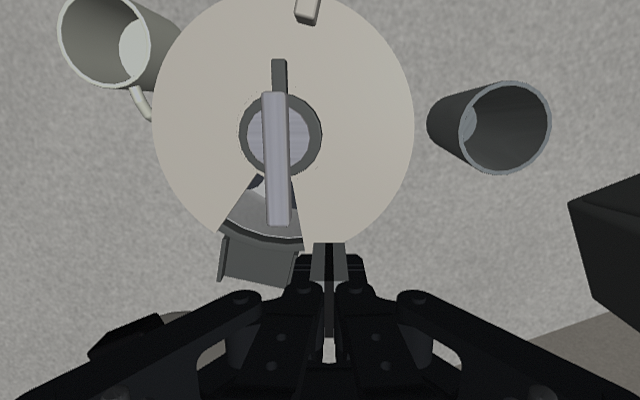

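The lever tip is at (278,222), and the fingers at (328,245) are on its counter-clockwise side. I'll descend to lever height.

```bash
python3 -m handwheel '[{"dp":[0,0,0.04],"delta_rot":[0,0,0]},{"dp":[0,0,0.07],"delta_rot":[0,0,0]},{"dp":[0,0,0.09],"delta_rot":[0,0,0]},{"dp":[0,0,0.1],"delta_rot":[0,0,0]},{"dp":[0,0,0.1],"delta_rot":[0,0,0]}]'; python3 arc.py -24 -44 6 .0225 .045 180
```

```text
clock: 13.22
tcp_pos: [0.6356, 0.0578, 0.1515]
orientation: [0.644, 3.075, 0.0]
contact_force: [-0.3, 0.4, -0.3]
grip_width: 0.0003
gripper_force: 0.0
-24.0 [ 0.0015 -0.0147] rz 0.006 dist [0.628 0.045]
-28.0 [ 0.0001 -0.0179] rz 0.076 dist [0.628 0.041]
-32.0 [-0.0011 -0.0212] rz 0.146 dist [0.628 0.038]
-36.0 [-0.0021 -0.0246] rz 0.215 dist [0.628 0.034]
-40.0 [-0.0029 -0.028 ] rz 0.285 dist [0.627 0.031]
-44.0 [-0.0034 -0.0315] rz 0.355 dist [0.626 0.028]
```

```bash
python3 -m handwheel '[{"dp":[0.001,-0.008,0],"delta_rot":[0,0,0]},{"dp":[0.001,-0.0147,0],"delta_rot":[0,0,0.006]},{"dp":[0,-0.018,0],"delta_rot":[0,0,0.076]},{"dp":[-0.001,-0.0212,0],"delta_rot":[0,0,0.146]}]'; python3 arc.py -36 -48 4 .0225 .045 180
```

```text
clock: 13.72
tcp_pos: [0.6285, 0.0376, 0.1523]
orientation: [0.87, 3.016, 0.002]
contact_force: [2.2, 2.1, 0.6]
grip_width: -0.0
gripper_force: 0.9
-36.0 [-0.0009 -0.0031] rz 0.066 dist [0.628 0.034]
-40.0 [-0.0022 -0.0064] rz 0.136 dist [0.627 0.031]
-44.0 [-0.0032 -0.0098] rz 0.206 dist [0.626 0.028]
-48.0 [-0.004  -0.0132] rz 0.276 dist [0.625 0.024]
```

```bash
python3 -m handwheel '[{"dp":[-0.001,-0.003,0],"delta_rot":[0,0,0.066]},{"dp":[-0.0022,-0.0064,0],"delta_rot":[0,0,0.136]}]'; python3 arc.py -44 -52 3 .0225 .045 180
```

```text
clock: 13.98
tcp_pos: [0.6272, 0.0309, 0.1523]
orientation: [1.073, 2.95, 0.002]
contact_force: [1.6, 0.5, 0.2]
grip_width: -0.0002
gripper_force: 1.0
-44.0 [-0.0012 -0.0033] rz 0.07 dist [0.626 0.028]
-48.0 [-0.0024 -0.0066] rz 0.14 dist [0.625 0.024]
-52.0 [-0.0034 -0.0099] rz 0.21 dist [0.623 0.021]
```

```bash
python3 -m handwheel '[{"dp":[-0.0012,-0.0033,0],"delta_rot":[0,0,0.07]},{"dp":[-0.0024,-0.0066,0],"delta_rot":[0,0,0.14]}]'; python3 arc.py -52 -60 3 .0225 .045 180
```

```text
clock: 14.22
tcp_pos: [0.6249, 0.0241, 0.1523]
orientation: [1.277, 2.867, 0.003]
contact_force: [2.3, 0.2, -0.9]
grip_width: -0.0001
gripper_force: 1.0
-52.0 [-0.0013 -0.0031] rz 0.069 dist [0.623 0.021]
-56.0 [-0.0025 -0.0063] rz 0.139 dist [0.622 0.018]
-60.0 [-0.0035 -0.0097] rz 0.209 dist [0.62  0.015]
```

```bash
python3 -m handwheel '[{"dp":[-0.0013,-0.0032,0],"delta_rot":[0,0,0.07]},{"dp":[-0.0025,-0.0065,0],"delta_rot":[0,0,0.14]}]'; python3 arc.py -60 -68 3 .0225 .045 180
```

```text
clock: 14.48
tcp_pos: [0.6217, 0.0178, 0.1523]
orientation: [1.475, 2.771, 0.003]
contact_force: [2.2, 0.5, -0.8]
grip_width: -0.0001
gripper_force: 1.0
-60.0 [-0.0014 -0.003 ] rz 0.069 dist [0.62  0.015]
-64.0 [-0.0026 -0.0063] rz 0.139 dist [0.618 0.012]
-68.0 [-0.0036 -0.0096] rz 0.209 dist [0.616 0.009]
```

```bash
python3 -m handwheel '[{"dp":[-0.0013,-0.0031,0],"delta_rot":[0,0,0.07]},{"dp":[-0.0025,-0.0063,0],"delta_rot":[0,0,0.14]}]'; python3 arc.py -68 -76 3 .0225 .045 180
```

```text
clock: 14.72
tcp_pos: [0.6178, 0.0122, 0.1523]
orientation: [1.665, 2.661, 0.003]
contact_force: [0.9, -0.4, -0.1]
grip_width: 0.0001
gripper_force: 0.9
-68.0 [-0.0016 -0.0031] rz 0.069 dist [0.616 0.009]
-72.0 [-0.0028 -0.0064] rz 0.139 dist [0.613 0.007]
-76.0 [-0.0038 -0.0097] rz 0.208 dist [0.611 0.004]
```

```bash
python3 -m handwheel '[{"dp":[-0.0014,-0.0031,0],"delta_rot":[0,0,0.07]},{"dp":[-0.0027,-0.0064,0],"delta_rot":[0,0,0.14]}]'; python3 arc.py -76 -84 3 .0225 .045 180
```

```text
clock: 14.98
tcp_pos: [0.6131, 0.007, 0.1523]
orientation: [1.847, 2.539, 0.003]
contact_force: [1.1, 0.3, -0.6]
grip_width: -0.0002
gripper_force: 0.9
-76.0 [-0.0016 -0.003 ] rz 0.068 dist [0.611 0.004]
-80.0 [-0.0029 -0.0063] rz 0.138 dist [0.608 0.002]
-84.0 [-0.0039 -0.0097] rz 0.208 dist [0.605 0.   ]
```

```bash
python3 -m handwheel '[{"dp":[-0.0015,-0.0031,0],"delta_rot":[0,0,0.07]},{"dp":[-0.0028,-0.0064,0],"delta_rot":[0,0,0.14]}]'; python3 arc.py -84 -92 3 .0225 .045 180
```

```text
clock: 15.22
tcp_pos: [0.6098, 0.0035, 0.1528]
orientation: [2.018, 2.402, 0.01]
contact_force: [7.6, 2.5, -3.4]
grip_width: 0.0003
gripper_force: 4.0
-84.0 [-0.0024 -0.0053] rz 0.069 dist [0.605 0.   ]
-88.0 [-0.0036 -0.0085] rz 0.139 dist [ 0.602 -0.001]
-92.0 [-0.0046 -0.0119] rz 0.208 dist [ 0.599 -0.003]
```

Resistance has risen, so the screw is home or nearly so. I'll creep from here.

```bash
python3 -m handwheel '[{"dp":[0,0,0],"delta_rot":[0,0,0]}]'; python3 -m handwheel '[{"dp":[-0.0004,-0.0008,0],"delta_rot":[0,0,0.017]},{"dp":[-0.0004,-0.0008,0],"delta_rot":[0,0,0.017]}]';  python3 w.py w8
```

```text
clock: 15.35
tcp_pos: [0.6095, 0.0034, 0.1527]
orientation: [2.017, 2.404, 0.009]
contact_force: [7.1, 1.8, -3.7]
grip_width: 0.0002
gripper_force: 3.3
clock: 15.6
tcp_pos: [0.6091, 0.003, 0.1527]
orientation: [2.036, 2.387, 0.009]
contact_force: [7.4, 2.5, -3.5]
grip_width: -0.0001
gripper_force: 3.7
15.65 [0.6091 0.003  0.1527] [ 7.3  2.1 -3.9]
xtool deg 99.1
```

View pics/w8.png

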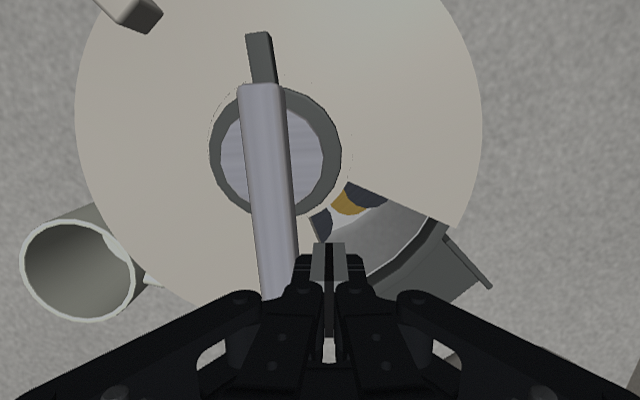

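The lever (edges 238,90 to 262,300) and the rib (246,36 to 252,82) look nearly in line. I'll get the directions numerically.

```bash
cat >slip.py <<'E'
import sys,pickle
from h import *
w=pickle.load(open(f"pics/{sys.argv[1]}.pkl","rb"))
g=cv2.cvtColor(w["img"],cv2.COLOR_BGR2GRAY)
ls=cv2.createLineSegmentDetector().detect(g)[0][:,0]
c=np.array([.578,.0426])
for l in ls:
    L=np.hypot(l[2]-l[0],l[3]-l[1])
    if L<25: continue
    for z in (.166,.140):
        a,b=plane(w,*l[:2],z)[:2],plane(w,*l[2:],z)[:2];d=b-a;t=np.degrees(np.arctan2(d[1],d[0]))%180
        n=np.array([-d[1],d[0]])/np.hypot(*d);off=n@(a-c)
        if abs(off)<.015 and np.hypot(*((a+b)/2-c))<.08: print(l.round(0),z,"dir",t.round(1),"off",(off*1000).round(1),"L",round(np.hypot(*d)*1000))
E
python3 slip.py w8
```

```text
[271.  37. 279.  84.] 0.166 dir 106.4 off 10.0 L 15
[271.  37. 279.  84.] 0.14 dir 106.4 off 6.9 L 18
[348. 181. 455. 228.] 0.166 dir 165.1 off 7.9 L 46
[348. 181. 455. 228.] 0.14 dir 165.1 off 3.4 L 55
[296. 217. 299. 253.] 0.166 dir 102.3 off 9.9 L 15
[296. 217. 299. 253.] 0.14 dir 102.3 off 7.1 L 18
[252.  83. 244.  35.] 0.166 dir 106.1 off -0.8 L 15
[252.  83. 244.  35.] 0.14 dir 106.1 off 4.2 L 18
[147. 285. 126. 307.] 0.166 dir 54.5 off -1.7 L 15
[286. 109. 294. 203.] 0.166 dir 102.5 off 9.8 L 35
[286. 109. 294. 203.] 0.14 dir 102.5 off 6.9 L 42
[319. 242. 308. 216.] 0.166 dir 121.2 off -7.4 L 12
[319. 242. 308. 216.] 0.14 dir 121.2 off -2.9 L 14
[260. 292. 250. 214.] 0.166 dir 102.5 off 7.4 L 33
[260. 292. 250. 214.] 0.14 dir 102.5 off 13.8 L 40
[226. 182. 247. 203.] 0.166 dir 141.2 off -14.7 L 11
[115.  23.  92.   1.] 0.166 dir 142.8 off 0.7 L 9
[274.  81. 266.  33.] 0.166 dir 106.8 off -8.9 L 15
[274.  81. 266.  33.] 0.14 dir 106.8 off -5.5 L 19
[248. 199. 239. 121.] 0.166 dir 102.3 off 7.5 L 29
[248. 199. 239. 121.] 0.14 dir 102.3 off 13.8 L 35
[237. 102. 243. 129.] 0.166 dir 106.4 off -5.4 L 10
[237. 102. 243. 129.] 0.14 dir 106.4 off -11.7 L 12
[294. 260. 278.  85.] 0.166 dir 102.5 off -7.8 L 67
[294. 260. 278.  85.] 0.14 dir 102.5 off -4.5 L 80
[ 47. 220.  92. 202.] 0.166 dir 30.4 off 11.7 L 20
[ 96.   0. 114.  18.] 0.166 dir 143.0 off 0.7 L 7
[243. 131. 251. 197.] 0.166 dir 102.6 off -6.4 L 25
[243. 131. 251. 197.] 0.14 dir 102.6 off -12.6 L 30
[253. 213. 264. 292.] 0.166 dir 102.8 off -6.3 L 34
[253. 213. 264. 292.] 0.14 dir 102.8 off -12.4 L 41
```

The lever is at -77.5° and the rib at -73.6°, so the clutch has slipped about 4° (0.07 rad) with the screw home. I'll stop here, back off, lift and verify.

```bash
python3 -m handwheel '[{"dp":[0,0.007,0],"delta_rot":[0,0,0]},{"dp":[0,0.014,0],"delta_rot":[0,0,0]},{"dp":[0,0.014,-0.05],"delta_rot":[0,0,0]},{"dp":[0,0.014,-0.1],"delta_rot":[0,0,0]},{"dp":[-0.01,0.014,-0.15],"delta_rot":[0,0,0]},{"dp":[-0.02,0.014,-0.18],"delta_rot":[0,0,0]},{"dp":[-0.02,0.014,-0.18],"delta_rot":[0,0,0]},{"dp":[-0.02,0.014,-0.18],"delta_rot":[0,0,0]}]'; python3 w.py w9; python3 an.py w9; python3 slip.py w9
```

```text
clock: 16.65
tcp_pos: [0.6228, -0.0152, 0.3303]
orientation: [-2.037, -2.39, 0.002]
contact_force: [-0.8, 0.1, 0.2]
grip_width: -0.0002
gripper_force: 0.0
16.7 [ 0.6226 -0.0151  0.3298] [ 0.8 -0.1 -0.6]
xtool deg 99.13
centre [0.578  0.0424] 444
[(np.float64(300.0), np.float64(345.25), np.float64(322.625))]
[(np.float64(137.75), np.float64(147.75), np.float64(142.75)), (np.float64(299.5), np.float64(345.25), np.float64(322.375))]
[(np.float64(63.75), np.float64(77.75), np.float64(70.75)), (np.float64(300.0), np.float64(345.25), np.float64(322.625))]
[332. 124. 358. 136.] 0.166 dir 164.8 off 2.2 L 25
[332. 124. 358. 136.] 0.14 dir 164.8 off 1.0 L 27
[330. 199. 308. 144.] 0.166 dir 119.6 off -4.6 L 53
[330. 199. 308. 144.] 0.14 dir 119.6 off -2.2 L 58
[363. 138. 385. 149.] 0.166 dir 164.7 off 2.6 L 22
[302. 139. 304. 171.] 0.166 dir 102.1 off 9.7 L 28
[302. 139. 304. 171.] 0.14 dir 102.1 off 7.6 L 30
[297.  84. 301. 127.] 0.166 dir 102.6 off 9.4 L 35
[297.  84. 301. 127.] 0.14 dir 102.6 off 7.2 L 38
[301. 171. 294.  72.] 0.166 dir 102.3 off -7.0 L 83
[301. 171. 294.  72.] 0.14 dir 102.3 off -4.6 L 90
[285. 175. 281. 139.] 0.166 dir 102.7 off 8.4 L 31
[285. 175. 281. 139.] 0.14 dir 102.7 off 12.1 L 34
[280. 126. 277.  89.] 0.166 dir 102.8 off 8.3 L 30
[280. 126. 277.  89.] 0.14 dir 102.8 off 12.0 L 32
[279.  88. 282. 121.] 0.166 dir 101.9 off -6.2 L 27
[279.  88. 282. 121.] 0.14 dir 101.9 off -9.7 L 29
[284. 141. 287. 172.] 0.166 dir 102.5 off -6.0 L 27
[284. 141. 287. 172.] 0.14 dir 102.5 off -9.4 L 30
```

View pics/w9.png

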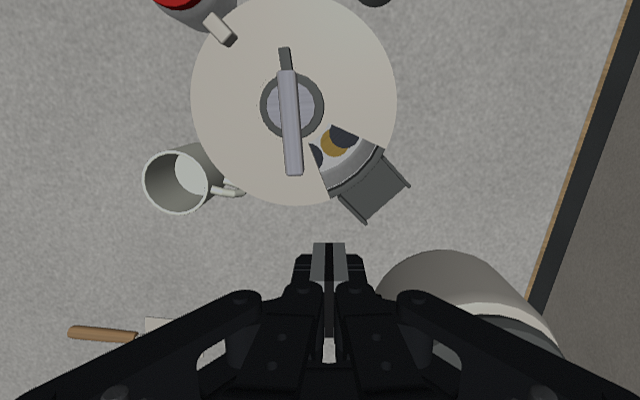

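The opening is squarely over the spout, (350,150) towards (375,190), at -37.5° against -37.7°. The lever stands about 4° past the rib, at (284,55), and the arm is clear of everything. I'll hand in.

```bash
python3 -c "
from bench import r;print(r.hand_in())"
```

```text
the job is handed in; nothing more can be done
None
```

I set the lid opening over the spout (within about 0.2°), locked the lid until the clutch slipped about 4° (0.07 rad), and handed the job in at about 17 s; no verdict was returned.

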